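# Set the casting flasks over their wax models

### The arm

A 6-joint arm with a two-finger parallel gripper is mounted at the origin on a cart in front of the work surface, level with it; the furniture and walls round the work are solid. World frame = base frame: x ahead of the robot, y to its left, z up, the work surface at z = 0. Lengths are in m, angles in rad, forces in N, time in s.
With the tool pointing down it reaches from about 0.375 to 0.9 m from the base axis. Payload 3.1 kg.
Tool frame: the origin (TCP) lies on the centre line of the jaws, within the pads' length; the fingertips stand 22 mm ahead of it and the grasp point (between the pads) lies 3 mm ahead of it; z points along the fingers, y is the line along which they close (so a half turn about z gives the same grasp; the last joint's range is limited). The gripper opens to 85 mm and grips with 20 to 120 N. Pads are 22 mm wide; open, the fingers measure 114 mm over their backs; the gripper's body (76 mm by 85 mm) begins 54 mm behind the grasp point. The pads swing forward as they close: fully open they stand 13 mm farther back than shut.
Start: joints at [1.063, 0.527, 1.433, -0, 1.181, -0.178], TCP at [0.202, 0.592, 0.253] pointing down, gripper open.
Joint ranges: [-3.08, 3.08], [-0.75, 2.2], [0.22, 2.44], [-1.43, 4.57], [0, 2.65], [-2.85, 2.85]. Speed limits (rad/s): [2.79, 2.79, 3.14, 3.14, 3.14, 3.14].

### API

Orientations are given as a unit quaternion [x, y, z, w].
In Python, from station import manip gives the robot as it stands.
- The arm moves only by the tool drive_effector, called after "Emit:" as name(argument=value, ...) on one line, values as JSON. Schema: {"type":"object","properties":{"rows":{"type":"array","items":{"type":"object","properties":{"d":{"type":"array","items":{"type":"number"},"minItems":3,"maxItems":3},"turn":{"type":"number"},"finger_gap":{"type":"number"}},"additionalProperties":false,"required":["finger_gap"]},"minItems":1,"maxItems":20},"force":{"type":"number"},"only":{"type":"string"},"quiet":{"type":"boolean"},"lines":{"type":"string"}},"required":["rows"],"additionalProperties":false}. rows is a list of rows, 1 to 20 of them, each an object with the fields d (a list: dx, dy, dz in parts of the range, where 1.0 means 100 cm), turn (a turn about the tool's z in a scale on which 1.0 is pi rad), finger_gap (the opening from 0.0 (shut) to 1.0 (fully open)); a field left out counts as zero (the opening has to be given); each row is the pose to reach, as a shift and turn from the pose commanded when the call began, along the tool's axes at that moment; what a row does not reach only later rows make up. A row lasts 1/10 s, in which the tool goes at most 0.05 m and 0.15 rad, less where a joint would pass 70% of its speed; a pose out of reach is approached as far as the arm can. The fingers move at their own pace and stop on an object; force is the grip in N (left out, the last holds). Time passes only in rows, so rows that do not move let the fingers close. The tool returns the time, the measured TCP pose, the force, the opening and the grip force at its end. only (a regular expression) keeps the lines of the reply that match it, lines (a string "A,B") keeps lines A to B, and quiet returns only ok. A shift or turn number past 1, either way, is cut back to 1. Input that does not fit is refused with a message, and nothing moves.
- manip.sense(): the state, without advancing time (a new reading comes with each control period).
- manip.snapshot(name): name is "scene" or "top" or "wrist"; returns a dict with "pixels" (420x560x3 uint8, red, green, blue), "range_z" (420x560 float32, m along the optical axis (not along the pixel's ray), 0 where there is no reading), "fov_y" (degrees; the focal length in pixels is half the picture's height over the tangent of half this angle, whatever the lens; pixels are square), "cx", "cy" (the principal point, pixels), "R" (3x3) and "t" (3): a world point X has camera coordinates R X + t; the wrist camera has in their place "hand_eye" (4x4, takes a point from camera to tool coordinates, whose origin is the TCP and whose axes are the flange's). Camera axes: x right, y down, z forward; pixel columns grow to the right and rows downward; lengths in m; the calibration is good to about 2 mm. A picture is of the moment at which its call begins: read the wrist's pose just before it.
- manip.sign_off(): hands the job in; it is judged then, once.
The state is a dict: "t": time; "q": joint angles; "qd": joint speeds; "tau": joint torques, N m; "tcp_pos": TCP position; "tool_rot": TCP orientation; "force": force on the tool from outside, world axes, zero at the start; "ft_torque": the same for the moment, N m; "finger_gap": opening from 0.0 (shut) to 1.0 (fully open); "gripper_force": force on a finger pad.
Only numpy, scipy, OpenCV 4.12 (cv2) and the standard library are available. Lean on these libraries where they do the work, as an engineer would, in place of code of your own. Each camera call takes 0.05 s, during which the arm holds its last target. There are 200 camera calls.

### The job

The wax models stand ready on their rubber bases for investing. Take the stack of steel casting flasks apart from the top down and lower each flask gently over the wax on the base of its own size, smallest flask on smallest base and so on, so that its flange sits flat inside the lip of the base. Do not crush the wax or drop a flask, and leave the dropper bottle and the wax block where they stand.

Things in the scene. Friction and masses are not known exactly. Their poses are not given: they have to be found in the camera images.
- flask_34: The smallest of four perforated steel casting flasks: an upright tube open at both ends, outside diameter 34 mm, bore 30 mm, height 40 mm, with a flange 50 mm across and 3 mm thick round its lower end; about 100 g. On top of the stack. Grip the tube across its outside, above the flange. Origin: on the axis at the underside; z up.
- flask_44: The second smallest of four perforated steel casting flasks: an upright tube open at both ends, outside diameter 44 mm, bore 40 mm, height 46 mm, with a flange 60 mm across and 3 mm thick round its lower end; about 140 g. Second from the top of the stack. Grip the tube across its outside, above the flange. Origin: on the axis at the underside; z up.
- flask_54: The second largest of four perforated steel casting flasks: an upright tube open at both ends, outside diameter 54 mm, bore 50 mm, height 52 mm, with a flange 70 mm across and 3 mm thick round its lower end; about 180 g. Third from the top of the stack. Grip the tube across its outside, above the flange. Origin: on the axis at the underside; z up.
- flask_64: The largest of four perforated steel casting flasks: an upright tube open at both ends, outside diameter 64 mm, bore 60 mm, height 58 mm, with a flange 80 mm across and 3 mm thick round its lower end; about 220 g. Bottom of the stack, on the worktop. Grip the tube across its outside, above the flange. Origin: on the axis at the underside; z up.
- base_34: The smallest round dark rubber base, for the 34 mm flask: loose disc 74 mm across, floor 6 mm and lip top 11.5 mm above the worktop, pocket inside the lip 60 mm across. In its middle a fragile blue wax model (one drop-shaped pendant), top 36 mm above the worktop, 7 mm or more clear of the bore. Origin: on the axis at the underside; z up. A seated flask's origin is 6 mm above it.
- base_44: The second smallest round dark rubber base, for the 44 mm flask: loose disc 84 mm across, floor 6 mm and lip top 11.5 mm above the worktop, pocket inside the lip 70 mm across. In its middle a fragile blue wax model (one upright signet ring), top 40 mm above the worktop, 7 mm or more clear of the bore. Origin: on the axis at the underside; z up. A seated flask's origin is 6 mm above it.
- base_54: The second largest round dark rubber base, for the 54 mm flask: loose disc 94 mm across, floor 6 mm and lip top 11.5 mm above the worktop, pocket inside the lip 80 mm across. In its middle a fragile blue wax model (stem with four small rings), top 40 mm above the worktop, 7 mm or more clear of the bore. Origin: on the axis at the underside; z up. A seated flask's origin is 6 mm above it.
- base_64: The largest round dark rubber base, for the 64 mm flask: loose disc 104 mm across, floor 6 mm and lip top 11.5 mm above the worktop, pocket inside the lip 90 mm across. In its middle a fragile blue wax model (stem with six rings), top 49 mm above the worktop, 7 mm or more clear of the bore. Origin: on the axis at the underside; z up. A seated flask's origin is 6 mm above it.
- dropper_bottle: Brown glass dropper bottle with a black bulb, 33 mm in diameter, 102 mm high, standing on the worktop. Not part of the job. Origin: centre of its underside.
- wax_block: Block of green carving wax, 24 x 45 x 41 mm, standing on the worktop. Not part of the job. Origin: centre of its underside.

How it is judged:
On the way, in this order (a step that is already met when the one before it is completed fails the run):
1. the smallest flask is seated in the base of its own size (horizontal distance between flask_34 and base_34 below 0.008 m and z of flask_34 in the frame of base_34 between 0.003 and 0.0085 m and angle between flask_34's own z axis and vertical below 0.05 rad), for 0.2 s.
2. the second smallest flask is seated in the base of its own size (horizontal distance between flask_44 and base_44 below 0.008 m and z of flask_44 in the frame of base_44 between 0.003 and 0.0085 m and angle between flask_44's own z axis and vertical below 0.05 rad), for 0.2 s.
3. the second largest flask is seated in the base of its own size (horizontal distance between flask_54 and base_54 below 0.008 m and z of flask_54 in the frame of base_54 between 0.003 and 0.0085 m and angle between flask_54's own z axis and vertical below 0.05 rad), for 0.2 s.
4. the largest flask is seated in the base of its own size (horizontal distance between flask_64 and base_64 below 0.008 m and z of flask_64 in the frame of base_64 between 0.003 and 0.0085 m and angle between flask_64's own z axis and vertical below 0.05 rad), for 0.2 s.
At the end, for the whole second after the job is handed in: Each flask stands upright (within 0.05 rad) in the base of its own size, its flange flat on the floor of the pocket (within 2.5 mm) and centred within 8 mm, at rest; the dropper bottle stands upright and it and the wax block are within 20 mm of where they stood (all of step 1 and all of step 2 and all of step 3 and all of step 4 and linear speed of each of flask_34, flask_44, flask_54, flask_64 below 0.01 m/s and distance of each of dropper_bottle, wax_block from where it was at the start of the episode below 0.02 m and angle between dropper_bottle's own z axis and vertical below 0.2 rad); the robot touches nothing.
It fails at once if the wax is crushed: a flask that is not yet down in the pocket of its base presses on the base or its wax with over 50 N, or the fingers do with over 30 N ((contact force between base_34 and flask_34 above 50 N and z of flask_34 in the frame of base_34 above 0.009 m) or (contact force between base_44 and flask_44 above 50 N and z of flask_44 in the frame of base_44 above 0.009 m) or (contact force between base_54 and flask_54 above 50 N and z of flask_54 in the frame of base_54 above 0.009 m) or (contact force between base_64 and flask_64 above 50 N and z of flask_64 in the frame of base_64 above 0.009 m) or contact force between any of base_34, base_44, base_54, base_64 and the fingers above 30 N).
It fails at once if a flask is dropped into its base: it still moves faster than 0.5 m/s when it is within 6 mm of its seat ((horizontal distance between flask_34 and base_34 below 0.03 m and z of flask_34 in the frame of base_34 below 0.012 m and linear speed of flask_34 above 0.5 m/s) or (horizontal distance between flask_44 and base_44 below 0.03 m and z of flask_44 in the frame of base_44 below 0.012 m and linear speed of flask_44 above 0.5 m/s) or (horizontal distance between flask_54 and base_54 below 0.03 m and z of flask_54 in the frame of base_54 below 0.012 m and linear speed of flask_54 above 0.5 m/s) or (horizontal distance between flask_64 and base_64 below 0.03 m and z of flask_64 in the frame of base_64 below 0.012 m and linear speed of flask_64 above 0.5 m/s)).
It fails at once if a flask is knocked over (angle between any of flask_34, flask_44, flask_54, flask_64's own z axis and vertical above 0.6 rad).
It fails at once if the dropper bottle or the wax block is pushed away (distance of any of dropper_bottle, wax_block from where it was at the start of the episode above 0.03 m).
It also fails if it takes over 99 s, if anything falls off the work surface, if the arm or the gripper's body presses on something with over 40 N, if the wrist force passes 120 N, or if a joint passes its speed limit or range.

## Working session

There is one attempt and no reset: what is moved stays moved. The work goes in short steps, Python scripts to look and compute and a tool call to move; the robot and the scene stay as the last step left them, time stands still between calls to the robot, and variables do not carry over. Pictures are saved under pics/ and viewed, at most 14 in all, crops included, and the job is handed in when it is done.

```bash
ls; mkdir -p pics
```

Create h.py:
```python
import numpy as np,cv2,sys
sys.path.insert(0,'.')
from station import manip
from scipy.spatial.transform import Rotation as Rn
def snap(name):
    s=manip.sense(); d=manip.snapshot(name)
    f=210/np.tan(np.radians(d["fov_y"])/2)
    if "R" in d: R=np.array(d["R"]);t=np.array(d["t"]);Rc=R.T;c=-R.T@t
    else:
        H=np.array(d["hand_eye"]);Q=Rn.from_quat(s["tool_rot"]).as_matrix()
        Rc=Q@H[:3,:3];c=Q@H[:3,3]+np.array(s["tcp_pos"])
    d.update(f=f,Rc=Rc,c=c);return d
def ray(d,u,v):
    r=np.stack([(np.asarray(u)-d["cx"])/d["f"],(np.asarray(v)-d["cy"])/d["f"],np.ones(np.shape(u))],-1)
    return r@d["Rc"].T
def onplane(d,u,v,z):
    r=ray(d,u,v);return d["c"]+r*((z-d["c"][2])/r[...,2])[...,None]
def cloud(d):
    v,u=np.mgrid[:420,:560];P=d["c"]+ray(d,u,v)*d["range_z"][...,None];P[d["range_z"]<=0]=np.nan
    return P
def save(d,n): cv2.imwrite('pics/'+n,d["pixels"][...,::-1])
```

Run:
```python
from h import *
for n in("scene","top"):
    d=snap(n);save(d,n+'1.png');print(n,d["f"],d["cx"],d["cy"],d["c"],d["Rc"][:,2],(d["range_z"]>0).mean())
s=manip.sense();print(s)
```

```text
pics
station.py
scene 448.77020044648566 285.14837518035694 209.67361871896435 [-0.00615183 -0.45034644  0.84400524] [ 0.55534329  0.44513022 -0.70246204] 0.9958673469387755
top 411.72887107350687 280.2831457266187 208.8722124227689 [0.28005868 0.02940319 1.31202045] [ 0.22242758 -0.02226852 -0.97469487] 0.9959948979591837
{'t': 0.1, 'q': array([ 1.06351618e+00,  5.28394702e-01,  1.43374925e+00,  2.71478127e-05,
        1.18140432e+00, -1.78489315e-01]), 'qd': array([-1.37800962e-03, -6.75547860e-04, -3.96942261e-03, -5.89885021e-05,
        1.42505247e-03,  2.59531322e-03]), 'tau': array([-5.24402531e-04, -4.43304884e+01, -1.78585070e+01, -2.50762887e-04,
        3.88108136e-03, -1.26951156e-05]), 'tcp_pos': array([0.20148083, 0.59101286, 0.25242615]), 'tool_rot': array([ 1.63660946e-01,  9.86516162e-01, -9.16668209e-04, -3.40566219e-04]), 'force': array([-0.40363685,  0.69068812, -0.41626885]), 'ft_torque': array([-0.02314347,  0.03128548, -0.03069142]), 'gripper_force': 0.0, 'finger_gap': 0.9972736109835139}
```

View pics/scene1.png

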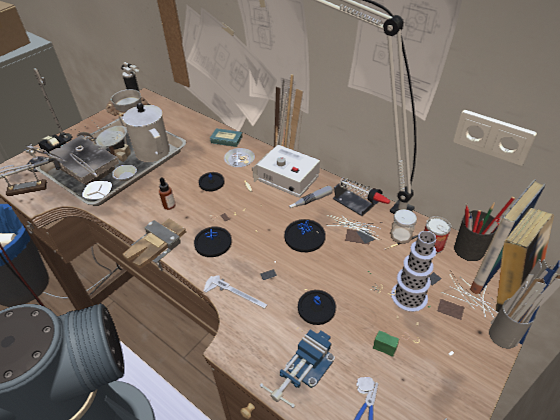

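View pics/top1.png

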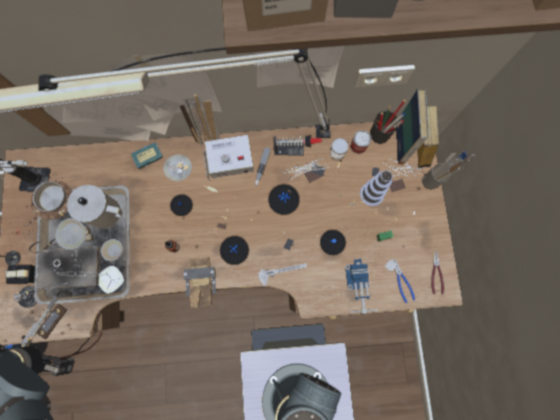

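The scene view shows the bases at about (211,181), (213,241), (305,235) and (317,307), the flask stack at (413,270), the green block at (386,343) and the bottle at (166,193). The top view shows the same four bases at (181,205), (234,250), (284,199) and (333,242), with the stack at (377,188). Next I'll measure them in both views.

Add to h.py:
```python
def circ(P):
    A=np.c_[2*P,np.ones(len(P))];x=np.linalg.lstsq(A,(P**2).sum(1),rcond=None)[0];return x[:2],np.sqrt(x[2]+x[:2]@x[:2])
def base(d,u,v,z=.0115,w=34):
    # dark disc (lip outer top edge) near pixel
    g=d["pixels"].max(2);b=d["pixels"][...,2].astype(int)-d["pixels"][...,0]
    m=((g<70)|(b>40)).astype(np.uint8);q=np.zeros_like(m);q[v-w:v+w,u-w:u+w]=1
    m=cv2.morphologyEx(m*q,cv2.MORPH_OPEN,np.ones((3,3)))
    n,L,S,C=cv2.connectedComponentsWithStats(m);k=1+np.argmax(S[1:,4])
    c=max(cv2.findContours((L==k).astype(np.uint8),0,1)[0],key=cv2.contourArea)
    c=cv2.convexHull(c)[:,0].astype(float)
    P=onplane(d,c[:,0],c[:,1],z)[:,:2];x,r=circ(P)
    for _ in range(3):
        e=abs(np.linalg.norm(P-x,axis=1)-r);k=e<.003
        if k.sum()>6:x,r=circ(P[k])
    return x,r
def tri(d1,p1,d2,p2):
    r1=ray(d1,*p1);r2=ray(d2,*p2)
    s=np.linalg.lstsq(np.c_[r1,-r2],d2["c"]-d1["c"],rcond=None)[0]
    a=d1["c"]+s[0]*r1;b=d2["c"]+s[1]*r2;return (a+b)/2,np.linalg.norm(a-b)
```

Run:
```python
from h import *
S=snap("scene");T=snap("top")
for a,b in (((211,181),(181,205)),((213,241),(234,250)),((305,235),(284,199)),((317,307),(333,242))):
    print(base(S,*a),base(T,*b,w=22),'h',tri(S,a,T,b))
for d in(S,T):
    P=cloud(d)
    x0=onplane(T,377.,200.,.05); 
    k=np.isfinite(P[...,2])&(np.hypot(P[...,0]-x0[0],P[...,1]-x0[1])<.1)
    for lo,hi in((.192,.2),(.165,.19),(.154,.162),(.115,.145),(.108,.115),(.065,.1),(.056,.064),(.01,.05),(-.01,.002)):
        q=k&(P[...,2]>lo)&(P[...,2]<hi);Q=P[q]
        if len(Q)>5:print(lo,hi,len(Q),Q.mean(0).round(4),np.ptp(Q,0).round(3),*circ(Q[:,:2]))
    q=P[k][:,2];print(q.max())
print([ (onplane(S,u,v,h)) for u,v,h in((386,343,.02),(166,205,.0))])
print(x0)
# table depth check, lamp
P=cloud(T);print('tall',)
for u,v in((300,58),(400,78),(200,65),(60,90),(85,200),(230,150),(185,120)):print(u,v,P[v,u].round(3))
```

```text
(array([0.61722417, 0.3164438 ]), np.float64(0.03838046976623418)) (array([0.61698752, 0.31966795]), np.float64(0.03381485179735318)) h (array([0.61801038, 0.31906789, 0.01011047]), np.float64(0.0032516580934686514))
(array([0.45716697, 0.15402229]), np.float64(0.04773872458730597)) (array([0.45641089, 0.15736113]), np.float64(0.043590805176533604)) h (array([0.4577415 , 0.15605037, 0.00919451]), np.float64(0.003929766914348481))
(array([ 0.60903948, -0.01584722]), np.float64(0.052845641233054685)) (array([ 0.60917874, -0.01346681]), np.float64(0.04860100703638394)) h (array([ 0.61016279, -0.01606633,  0.01003517]), np.float64(0.002699386221144526))
(array([ 0.45553076, -0.15851892]), np.float64(0.042274149613095544)) (array([ 0.45562306, -0.15662189]), np.float64(0.038554519799038504)) h (array([ 0.45630607, -0.15959238,  0.00908121]), np.float64(0.0021324778931933208))
0.192 0.2 90 [ 0.6085 -0.3041  0.195 ] [0.034 0.033 0.007] [ 0.60946843 -0.30418725] 0.01587375651445616
0.165 0.19 262 [ 0.6078 -0.3049  0.1782] [0.035 0.034 0.025] [ 0.6093807  -0.30427014] 0.015871258353005402
0.1
[... 1382 characters left out ...]
30431936] 0.027872221581955
0.056 0.064 86 [ 0.5952 -0.2922  0.0611] [0.065 0.063 0.007] [ 0.60697631 -0.3039956 ] 0.03098409960156166
0.01 0.05 73 [ 0.5872 -0.2859  0.0274] [0.05  0.094 0.036] [ 0.58805664 -0.2799159 ] 0.022714160708107806
-0.01 0.002 1428 [ 0.557  -0.3019 -0.0006] [0.198 0.199 0.011] [ 0.57296319 -0.30612213] 0.07304524165554417
0.765817858634963
[array([ 0.4648833 , -0.32208218,  0.02      ]), array([0.48202914, 0.35656466, 0.        ])]
[ 0.57148017 -0.30672628  0.05      ]
tall
300 58 [ 0.817 -0.064  0.477]
400 78 [ 0.867 -0.361  0.268]
200 65 [0.865 0.175 0.404]
60 90 [0.712 0.414 0.593]
85 200 [0.615 0.56  0.163]
230 150 [0.772 0.146 0.063]
185 120 [0.873 0.28  0.095]
```

Run:
```python
from h import *
d=manip.snapshot("wrist");print(np.round(d["hand_eye"],4),d["fov_y"])
S=snap("scene");T=snap("top");P=np.r_[cloud(S).reshape(-1,3),cloud(T).reshape(-1,3)];P=P[np.isfinite(P[:,2])]
for n,x,y in(("b34",.617,.318),("b44",.4555,-.1575),("b54",.457,.156),("b64",.609,-.015),("st",.608,-.304)):
    D=P[:,:2]-[x,y];r=np.hypot(*D.T);print(n)
    k=(r>.057)&(r<.13)&(P[:,2]>.02)&(P[:,2]<.35);a=(np.degrees(np.arctan2(D[k,1],D[k,0]))//30*30)
    for i in np.unique(a):
        j=a==i;print(int(i),j.sum(),'rmin %.3f zmax %.3f'%(r[k][j].min(),P[k][j][:,2].max()))
```

```text
[[-3.000e-04 -9.518e-01 -3.068e-01  7.850e-02]
 [ 1.000e+00  1.000e-04 -1.000e-03  6.000e-04]
 [ 1.000e-03 -3.068e-01  9.518e-01 -1.208e-01]
 [ 0.000e+00  0.000e+00  0.000e+00  1.000e+00]] 70.09965377425456
b34
-60 50 rmin 0.120 zmax 0.056
150 72 rmin 0.118 zmax 0.096
b44
-180 287 rmin 0.087 zmax 0.072
-150 495 rmin 0.078 zmax 0.073
b54
90 114 rmin 0.093 zmax 0.031
120 353 rmin 0.079 zmax 0.035
b64
0 10 rmin 0.123 zmax 0.027
30 71 rmin 0.104 zmax 0.031
st
```

Units first: turns go in shares of pi rad. So -0.329 rad / 3.1416 = -0.1047.

Emit:
drive_effector(rows=[{"d":[-0.48, -0.123, 0], "turn":-0.1047, "finger_gap":1}, {"d":[-0.48, -0.123, 0], "turn":-0.1047, "finger_gap":1}, {"d":[-0.48, -0.123, 0], "turn":-0.1047, "finger_gap":1}, {"d":[-0.48, -0.123, 0], "turn":-0.1047, "finger_gap":1}, {"d":[-0.48, -0.123, 0], "turn":-0.1047, "finger_gap":1}, {"d":[-0.48, -0.123, 0], "turn":-0.1047, "finger_gap":1}, {"d":[-0.48, -0.123, 0], "turn":-0.1047, "finger_gap":1}, {"d":[-0.48, -0.123, 0], "turn":-0.1047, "finger_gap":1}, {"d":[-0.48, -0.123, 0], "turn":-0.1047, "finger_gap":1}, {"d":[-0.48, -0.123, 0], "turn":-0.1047, "finger_gap":1}, {"d":[-0.48, -0.123, 0], "turn":-0.1047, "finger_gap":1}, {"d":[-0.48, -0.123, 0], "turn":-0.1047, "finger_gap":1}, {"d":[-0.48, -0.123, 0], "turn":-0.1047, "finger_gap":1}, {"d":[-0.48, -0.123, 0], "turn":-0.1047, "finger_gap":1}])

```text
t: 1.75
tcp_pos: [0.6148, 0.3213, 0.2533]
tool_rot: [-0.001, 1.0, -0.0, -0.0]
force: [-0.0, 0.0, 0.3]
finger_gap: 1.0
gripper_force: 0.0
```

Run:
```python
from h import *
d=snap("wrist");save(d,'w1.png');print(manip.sense()["tool_rot"],manip.sense()["q"])
```

```text
[-1.20294730e-03  9.99999241e-01  7.48631089e-06 -2.66923052e-04] [ 3.20860929e-01  6.23928634e-01  1.24235633e+00  1.90185830e-04
  1.27580979e+00 -1.25239663e+00]
```

View pics/w1.png

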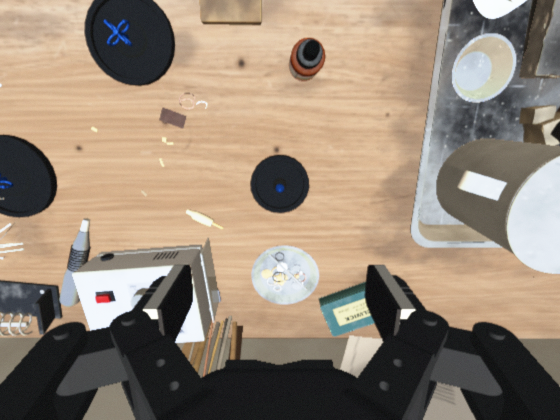

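The wrist view shows base_34 at (280,184), base_54 at (130,39), part of base_64 at (20,176) and the bottle at (307,58). I'll measure base_34 here, then move toward the middle for the others.

Run:
```python
from h import *
d=snap("wrist");print(base(d,280,184,w=45),base(d,130,39,w=39) )
```

```text
(array([0.62071925, 0.32238665]), np.float64(0.03573242398532447)) (array([0.46055739, 0.16071033]), np.float64(0.04647690292344628))
```

Emit:
drive_effector(rows=[{"d":[0.08, -0.27, 0], "finger_gap":1}, {"d":[0.08, -0.27, 0], "finger_gap":1}, {"d":[0.08, -0.27, 0], "finger_gap":1}, {"d":[0.08, -0.27, 0], "finger_gap":1}, {"d":[0.08, -0.27, 0], "finger_gap":1}, {"d":[0.08, -0.27, 0], "finger_gap":1}, {"d":[0.08, -0.27, 0], "finger_gap":1}, {"d":[0.08, -0.27, 0], "finger_gap":1}, {"d":[0.08, -0.27, 0], "finger_gap":1}])

```text
t: 2.75
tcp_pos: [0.5367, 0.0513, 0.2536]
tool_rot: [-0.001, 1.0, 0.0, 0.0]
force: [-0.3, -0.1, 0.2]
finger_gap: 1.004
gripper_force: 0.0
```

Run:
```python
from h import *
d=snap("wrist");save(d,'w2.png')
def px(p):
    c=d["Rc"].T@(np.array(p)-d["c"]);return (d["cx"]+d["f"]*c[0]/c[2],d["cy"]+d["f"]*c[1]/c[2])
for p in((.4555,-.1575,.01),(.457,.156,.01),(.609,-.015,.01)):
    u,v=map(int,px(p));print(u,v)
    try:print(base(d,u,v,w=62))
    except Exception as e:print(e)
```

```text
97 109
(array([ 0.4587732 , -0.15350666]), np.float64(0.04172917740736689))
369 111
(array([0.45984673, 0.15781719]), np.float64(0.04576158896303932))
227 232
(array([ 0.61144028, -0.01172652]), np.float64(0.05101812425818108))
```

View pics/w2.png

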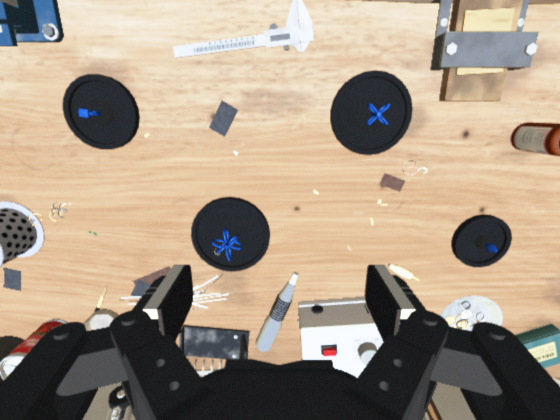

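This wrist view shows base_44 at (101,111), base_54 at (371,112), base_64 at (231,234) and base_34 at (482,240). Now over the stack.

Emit:
drive_effector(rows=[{"d":[-0.072, -0.355, -0.036], "finger_gap":1}, {"d":[-0.072, -0.355, -0.036], "finger_gap":1}, {"d":[-0.072, -0.355, -0.036], "finger_gap":1}, {"d":[-0.072, -0.355, -0.036], "finger_gap":1}, {"d":[-0.072, -0.355, -0.036], "finger_gap":1}, {"d":[-0.072, -0.355, -0.036], "finger_gap":1}, {"d":[-0.072, -0.355, -0.036], "finger_gap":1}, {"d":[-0.072, -0.355, -0.036], "finger_gap":1}, {"d":[-0.072, -0.355, -0.036], "finger_gap":1}, {"d":[-0.072, -0.355, -0.036], "finger_gap":1}, {"d":[-0.072, -0.355, -0.036], "finger_gap":1}])

```text
t: 3.9
tcp_pos: [0.6084, -0.302, 0.2889]
tool_rot: [-0.001, 1.0, 0.001, -0.001]
force: [-0.1, 0.5, 0.4]
finger_gap: 0.999
gripper_force: 0.0
```

Run:
```python
from h import *
d=snap("wrist");save(d,'w3.png');P=cloud(d);print(manip.sense()['tcp_pos'])
x0=np.array([.6085,-.304]);k=np.isfinite(P[...,2])&(np.hypot(*(P[...,:2]-x0).transpose(2,0,1))<.06)
for lo,hi in((.192,.205),(.165,.19),(.154,.164),(.115,.145),(.108,.115),(.056,.064)):
    q=k&(P[...,2]>lo)&(P[...,2]<hi);Q=P[q]
    if len(Q)>5:print(lo,hi,len(Q),Q.mean(0).round(4),np.ptp(Q,0).round(3),*circ(Q[:,:2]))
print(P[k][:,2].max())
```

```text
[ 0.60849416 -0.30215909  0.28915687]
0.192 0.205 447 [ 0.6098 -0.3026  0.1955] [0.034 0.033 0.006] [ 0.60945148 -0.30273672] 0.01569041428702589
0.165 0.19 748 [ 0.6106 -0.3028  0.1784] [0.033 0.034 0.025] [ 0.60871664 -0.30276243] 0.015809919100188533
0.154 0.164 959 [ 0.6013 -0.3027  0.1594] [0.04  0.05  0.008] [ 0.60846641 -0.30277129] 0.02016563799021274
0.115 0.145 512 [ 0.6105 -0.3026  0.1306] [0.047 0.052 0.03 ] [ 0.60714711 -0.30228856] 0.020935650426908075
0.108 0.115 682 [ 0.5934 -0.3019  0.1132] [0.05  0.058 0.004] [ 0.60696798 -0.30233121] 0.02524375794687731
0.056 0.064 534 [ 0.5874 -0.3015  0.0613] [0.038 0.069 0.005] [ 0.60906759 -0.30205223] 0.03152434746161836
0.36605507379182867
```

View pics/w3.png

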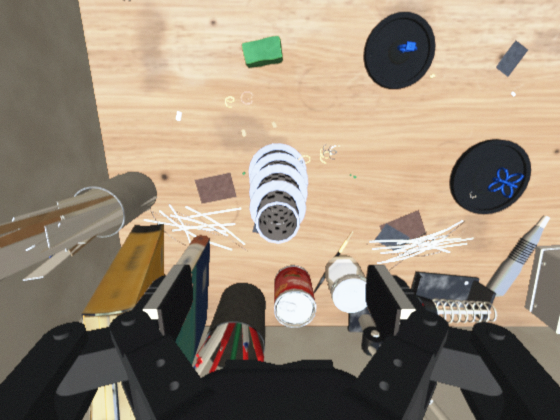

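The stack's top rim is at (278,220) in this view. The books and pencils are at lower left, and nothing stands within 13 cm of the stack. Taking the smallest flask.

Emit:
drive_effector(rows=[{"d":[-0.0005, -0.0007, 0.04], "finger_gap":1}, {"d":[-0.0005, -0.0007, 0.07], "finger_gap":1}, {"d":[-0.0005, -0.0007, 0.09], "finger_gap":1}, {"d":[-0.0005, -0.0007, 0.1], "finger_gap":1}, {"d":[-0.0005, -0.0007, 0.1], "finger_gap":1}, {"d":[-0.0005, -0.0007, 0.1], "finger_gap":0}, {"d":[-0.0005, -0.0007, 0.1], "finger_gap":0}, {"d":[-0.0005, -0.0007, 0.1], "finger_gap":0}, {"d":[-0.0005, -0.0007, 0.1], "finger_gap":0}, {"d":[-0.0005, -0.0007, 0.1], "finger_gap":0}, {"d":[-0.0005, -0.0007, 0.1], "finger_gap":0}, {"d":[-0.0005, -0.0007, 0.1], "finger_gap":0}, {"d":[-0.0005, -0.0007, 0.1], "finger_gap":0}], force=40)

```text
t: 5.25
tcp_pos: [0.6095, -0.3053, 0.1906]
tool_rot: [-0.0, 1.0, -0.0, 0.001]
force: [0.9, 2.7, 4.4]
finger_gap: 0.374
gripper_force: 39.7
```

Emit:
drive_effector(rows=[{"d":[0, 0, -0.01], "finger_gap":0}, {"d":[0, 0, -0.03], "finger_gap":0}, {"d":[0, 0, -0.05], "finger_gap":0}, {"d":[-0.01, 0.621, -0.05], "finger_gap":0}, {"d":[-0.01, 0.621, -0.05], "finger_gap":0}, {"d":[-0.01, 0.621, -0.05], "finger_gap":0}, {"d":[-0.01, 0.621, -0.05], "finger_gap":0}, {"d":[-0.01, 0.621, -0.05], "finger_gap":0}, {"d":[-0.01, 0.621, -0.05], "finger_gap":0}, {"d":[-0.01, 0.621, -0.05], "finger_gap":0}, {"d":[-0.01, 0.621, -0.05], "finger_gap":0}, {"d":[-0.01, 0.621, -0.05], "finger_gap":0}, {"d":[-0.01, 0.621, -0.05], "finger_gap":0}, {"d":[-0.01, 0.621, -0.05], "finger_gap":0}, {"d":[-0.01, 0.621, -0.05], "finger_gap":0}, {"d":[-0.01, 0.621, -0.05], "finger_gap":0}, {"d":[-0.01, 0.621, -0.05], "finger_gap":0}, {"d":[-0.01, 0.621, -0.05], "finger_gap":0}, {"d":[-0.01, 0.621, -0.05], "finger_gap":0}])

```text
t: 7.15
tcp_pos: [0.6191, 0.3136, 0.2391]
tool_rot: [0.001, 1.0, -0.001, -0.0]
force: [-0.4, 0.6, -0.9]
finger_gap: 0.373
gripper_force: 40.0
```

Emit:
drive_effector(rows=[{"d":[0, 0, 0.04], "finger_gap":0}, {"d":[0, 0, 0.08], "finger_gap":0}, {"d":[0, 0, 0.12], "finger_gap":0}, {"d":[0, 0, 0.12], "finger_gap":0}, {"d":[0, 0, 0.12], "finger_gap":0}])

```text
t: 7.65
tcp_pos: [0.6193, 0.3139, 0.1193]
tool_rot: [0.001, 1.0, -0.0, -0.001]
force: [-0.5, 0.6, -0.7]
finger_gap: 0.376
gripper_force: 40.2
```

Add to h.py:
```python
def bands(d,x0,bs,rad=.05):
    P=cloud(d);k=np.isfinite(P[...,2])&(np.hypot(*(P[...,:2]-np.array(x0)).transpose(2,0,1))<rad)
    for lo,hi in bs:
        Q=P[k&(P[...,2]>lo)&(P[...,2]<hi)]
        if len(Q)>5:print((lo,hi),len(Q),Q.mean(0).round(4),np.ptp(Q,0).round(3),*circ(Q[:,:2]))
```

Run:
```python
from h import *
for n in("scene","top"):
    d=snap(n);save(d,n+'2.png');bands(d,(.618,.319),((.05,.066),(.066,.074),(.074,.09),(.09,.1)))
cv2.imwrite('pics/a.png',np.hstack([cv2.resize(cv2.imread('pics/scene2.png')[110:250,130:300],None,None,2.3,2.3,2),cv2.resize(cv2.imread('pics/top2.png')[150:260,130:240],(390,322),None,0,0,2)]))
```

```text
(0.074, 0.09) 68 [0.6116 0.3053 0.0875] [0.044 0.048 0.006] [0.61892037 0.31193527] 0.02032679142027686
(0.09, 0.1) 35 [0.6092 0.3031 0.0945] [0.032 0.032 0.01 ] [0.61723376 0.30763884] 0.014360366578694338
(0.074, 0.09) 6 [0.61  0.294 0.088] [0.008 0.006 0.004] [0.60997833 0.29373408] 0.003591290576616321
```

View pics/a.png

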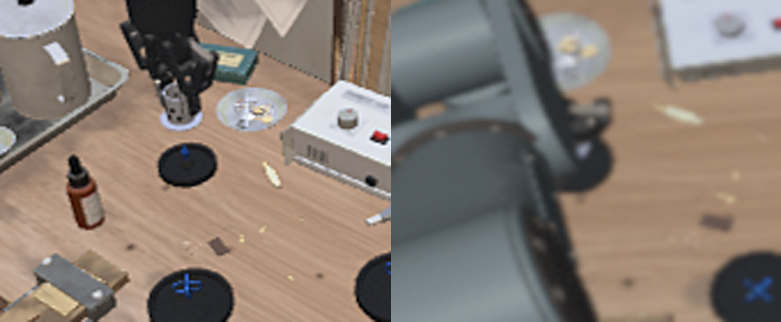

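The scene crop shows the flask (its flange near (182,118)) hanging above base_34 at (187,165), and the top view is blocked by the arm. I'll compare flange and base in the wrist camera.

Run:
```python
from h import *
d=snap("wrist");save(d,'w4.png');P=cloud(d)
bands(d,(.62,.315),((.08,.085),(.085,.09),(.088,.094),(.1,.125)),.035)
k=np.isfinite(P[...,2])&(np.hypot(P[...,0]-.62,P[...,1]-.32)<.045)&(d["pixels"].max(2)<80)
for lo,hi in((-.003,.003),(.003,.008),(.009,.015),(.03,.04)):
    Q=P[k&(P[...,2]>lo)&(P[...,2]<hi)];print(lo,len(Q),Q.mean(0) if len(Q) else'',*(circ(Q[:,:2]) if len(Q)>5 else ''))
```

```text
(0.085, 0.09) 259 [0.6094 0.3118 0.0895] [0.04  0.048 0.002] [0.61715744 0.31562893] 0.019279600202500816
(0.088, 0.094) 1793 [0.6093 0.3157 0.0909] [0.041 0.048 0.006] [0.61775968 0.31585378] 0.018429788191290635
(0.1, 0.125) 4439 [0.6194 0.3155 0.1143] [0.034 0.059 0.025] [0.61849884 0.31557092] 0.018069337089323036
-0.003 3 [0.58778235 0.33082544 0.00248818]
0.003 2365 [0.61229078 0.32383008 0.00626444] [0.61781335 0.32302922] 0.020693562760798232
0.009 1514 [0.60720383 0.32472975 0.01151058] [0.61840617 0.32293934] 0.030292649197942226
0.03 0
```

View pics/w4.png

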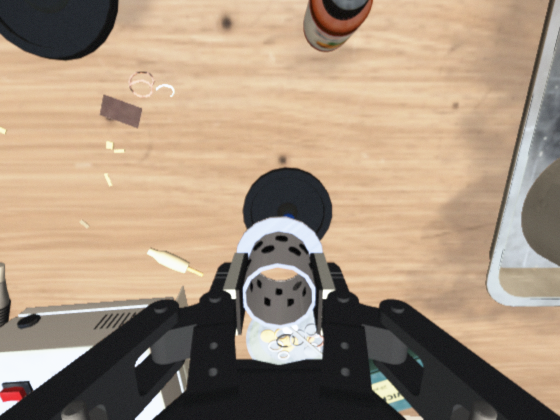

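The wrist view shows the held flask's top rim at (280,293), its flange at (280,262) and base_34 at (288,208). The range image separates lip and flange well, so I'll fit annuli of known radii to both.

Add to h.py:
```python
from scipy.optimize import minimize
def annulus(P,x0,lo,hi,ri,ro,rad):
    k=np.isfinite(P[...,2])&(P[...,2]>lo)&(P[...,2]<hi)&(np.hypot(P[...,0]-x0[0],P[...,1]-x0[1])<rad)
    Q=P[k][:,:2]
    def c(x):
        r=np.hypot(*(Q-x).T);return np.minimum(np.maximum(np.maximum(r-ro,ri-r),0)*1e3,3).mean()+1e-4*np.hypot(*(x-x0))
    m=min((minimize(c,np.array(x0)+[a,b],method='Nelder-Mead') for a in(-.004,0,.004) for b in(-.004,0,.004)),key=lambda m:m.fun)
    return m.x.round(4),round(m.fun,3),len(Q)
def held(d,D,zf,xf,xb):
    "tube diameter D mm, underside zf: flange centre, base centre, tool move"
    P=cloud(d);D=D/1e3
    f=annulus(P,xf,zf+.001,zf+.006,D/2,D/2+.008,D/2+.016)
    b=annulus(P,xb,.0085,.0145,D/2+.013,D/2+.02,D/2+.032)
    print('flange',f,'base',b,'base-flange',(b[0]-f[0]).round(4));return f,b
```

Run:
```python
from h import *
d=snap("wrist");held(d,34,.0865,(.618,.3157),(.6183,.323))
print(manip.sense()["tcp_pos"])
d=snap("scene");P=cloud(d);print(annulus(P,(.618,.320),.0085,.0145,.03,.037,.05),annulus(P,(.618,.314),.0855,.0925,.017,.025,.034))
```

```text
flange (array([0.6211, 0.3163]), np.float64(0.156), 1631) base (array([0.6222, 0.3223]), np.float64(0.29), 1615) base-flange [0.0011 0.006 ]
[0.62082545 0.3156058  0.12251225]
(array([0.6217, 0.3201]), np.float64(0.796), 172) (array([0.6221, 0.3147]), np.float64(0.287), 56)
```

Emit:
drive_effector(rows=[{"d":[-0.0005, 0.006, 0], "finger_gap":0}, {"d":[-0.0005, 0.006, 0.015], "finger_gap":0}, {"d":[-0.0005, 0.006, 0.03], "finger_gap":0}, {"d":[-0.0005, 0.006, 0.03], "finger_gap":0}, {"d":[-0.0005, 0.006, 0.03], "finger_gap":0}])

```text
t: 8.4
tcp_pos: [0.6184, 0.3211, 0.0876]
tool_rot: [-0.0, 1.0, -0.001, -0.002]
force: [-0.2, 0.3, -0.5]
finger_gap: 0.377
gripper_force: 40.2
```

Run:
```python
from h import *
for i in range(2):
    d=snap("wrist");held(d,34,.0565,(.621,.322),(.6215,.322))
P=cloud(d);k=np.isfinite(P[...,2])&(np.hypot(P[...,0]-.61,P[...,1]-.322)<.02)&(P[...,2]>.05)&(P[...,2]<.068);print(np.percentile(P[k][:,2],[5,50,95]),manip.sense()["tcp_pos"])
d=snap("scene");P=cloud(d);print(annulus(P,(.618,.320),.0085,.0145,.03,.037,.05),annulus(P,(.618,.32),.0555,.0625,.017,.025,.034))
```

```text
flange (array([0.6141, 0.3311]), np.float64(0.938), 402) base (array([0.6219, 0.3224]), np.float64(0.007), 2074) base-flange [ 0.0078 -0.0087]
flange (array([0.6179, 0.3229]), np.float64(0.642), 772) base (array([0.6219, 0.3224]), np.float64(0.006), 2031) base-flange [ 0.004  -0.0005]
[0.0559778  0.05730687 0.06609608] [0.6194775  0.32139787 0.08905701]
(array([0.6219, 0.319 ]), np.float64(0.796), 157) (array([0.6214, 0.3216]), np.float64(0.313), 71)
```

Run:
```python
from h import *
d=snap("wrist")
for z in(.052,.0535,.055):held(d,34,z,(.621,.322),(.6219,.3224))
d=snap("scene")
for z in(.052,.0535,.055):held(d,34,z,(.621,.322),(.6219,.32))
```

```text
flange (array([0.619 , 0.3224]), np.float64(0.154), 786) base (array([0.622 , 0.3224]), np.float64(0.004), 1975) base-flange [0.003 0.   ]
flange (array([0.6196, 0.3221]), np.float64(0.164), 1635) base (array([0.622 , 0.3224]), np.float64(0.004), 1975) base-flange [0.0024 0.0003]
flange (array([0.6195, 0.3222]), np.float64(0.231), 1753) base (array([0.622 , 0.3224]), np.float64(0.004), 1975) base-flange [0.0025 0.0002]
flange (array([0.6218, 0.3218]), np.float64(0.176), 24) base (array([0.6215, 0.3199]), np.float64(0.737), 160) base-flange [-0.0003 -0.0019]
flange (array([0.6224, 0.3217]), np.float64(0.215), 52) base (array([0.6215, 0.3199]), np.float64(0.737), 160) base-flange [-0.0009 -0.0018]
flange (array([0.6205, 0.3209]), np.float64(0.343), 65) base (array([0.6215, 0.3199]), np.float64(0.737), 160) base-flange [ 0.001 -0.001]
```

Emit:
drive_effector(rows=[{"d":[-0.0015, 0, 0.015], "finger_gap":0}, {"d":[-0.0015, 0, 0.03], "finger_gap":0}, {"d":[-0.0015, 0, 0.038], "finger_gap":0}, {"d":[-0.0015, 0, 0.044], "finger_gap":0}, {"d":[-0.0015, 0, 0.047], "finger_gap":0}, {"d":[-0.0015, 0, 0.047], "finger_gap":0}, {"d":[-0.0015, 0, 0.047], "finger_gap":0}])

```text
t: 9.35
tcp_pos: [0.6212, 0.3215, 0.0426]
tool_rot: [-0.0, 1.0, 0.0, 0.0]
force: [0.3, 0.1, -1.8]
finger_gap: 0.377
gripper_force: 40.2
```

Run:
```python
from h import *
d=snap("wrist");held(d,34,.0065,(.621,.322),(.6219,.3224));save(d,'w5.png')
P=cloud(d);k=np.isfinite(P[...,2])&(np.hypot(P[...,0]-.598,P[...,1]-.322)<.003);print(np.percentile(P[k][:,2],[5,50,95]),manip.sense()["tcp_pos"],manip.sense()["force"])
```

```text
flange (array([0.6215, 0.3223]), np.float64(1.301), 2710) base (array([0.6221, 0.3225]), np.float64(1.246), 4251) base-flange [0.0006 0.0002]
[0.00560807 0.01063881 0.01196475] [0.62125084 0.32156488 0.04278391] [-0.44105305  1.02239557 -1.22327304]
```

View pics/w5.png

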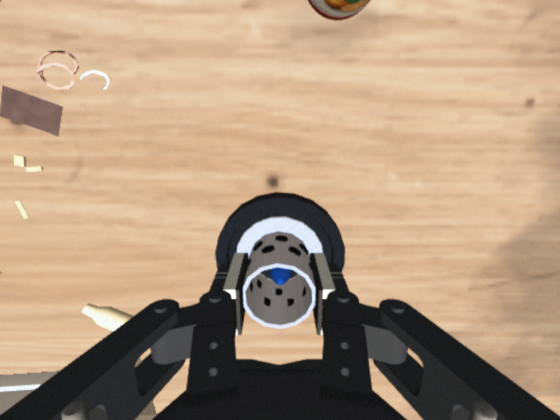

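The flange at (280,245) sits inside the lip with even clearance and the wax is centred in the bore. About 2 mm remains.

Emit:
drive_effector(rows=[{"d":[0, 0, 0.001], "finger_gap":0}, {"d":[0, 0, 0.002], "finger_gap":0}, {"d":[0, 0, 0.002], "finger_gap":0}, {"d":[0, 0, 0.002], "finger_gap":0}])

```text
t: 9.8
tcp_pos: [0.6212, 0.3215, 0.0408]
tool_rot: [-0.0, 1.0, 0.0, 0.0]
force: [-0.6, -0.5, 0.3]
finger_gap: 0.38
gripper_force: 40.3
```

Emit:
drive_effector(rows=[{"finger_gap":1}, {"finger_gap":1}, {"finger_gap":1}, {"finger_gap":1}, {"finger_gap":1}, {"finger_gap":1}, {"d":[0, 0, -0.03], "finger_gap":1}, {"d":[0, 0, -0.06], "finger_gap":1}, {"d":[0, 0, -0.11], "finger_gap":1}, {"d":[0, 0, -0.16], "finger_gap":1}, {"d":[0, 0, -0.2], "finger_gap":1}, {"d":[0, 0, -0.2], "finger_gap":1}])

```text
t: 11.0
tcp_pos: [0.6247, 0.3229, 0.2488]
tool_rot: [-0.0, 1.0, 0.002, 0.007]
force: [-0.2, 0.3, 0.2]
finger_gap: 1.0
gripper_force: 0.0
```

Run:
```python
from h import *
d=snap("wrist");P=cloud(d)
print('base',annulus(P,(.622,.322),.0105,.0145,.03,.037,.05),'flange',annulus(P,(.622,.322),.0075,.0102,.017,.025,.027),'rim',annulus(P,(.622,.322),.043,.05,.015,.017,.03))
k=np.hypot(P[...,0]-.622,P[...,1]-.322)<.02;print(np.nanmax(P[k&(P[...,2]<.1)][:,2]),manip.sense()["tcp_pos"])
```

```text
base (array([0.6221, 0.3224]), np.float64(0.291), 943) flange (array([0.6215, 0.3216]), np.float64(0.322), 456) rim (array([0.6214, 0.3219]), np.float64(0.033), 193)
0.04831441751849719 [0.62282621 0.32215814 0.24498842]
```

Flask_34 is seated: rim at 46–48 mm and centred within 1 mm. Back to the stack.

Emit:
drive_effector(rows=[{"d":[0.014, -0.625, 0], "finger_gap":1}, {"d":[0.014, -0.625, 0], "finger_gap":1}, {"d":[0.014, -0.625, 0], "finger_gap":1}, {"d":[0.014, -0.625, 0], "finger_gap":1}, {"d":[0.014, -0.625, 0], "finger_gap":1}, {"d":[0.014, -0.625, 0], "finger_gap":1}, {"d":[0.014, -0.625, 0], "finger_gap":1}, {"d":[0.014, -0.625, 0], "finger_gap":1}, {"d":[0.014, -0.625, 0], "finger_gap":1}, {"d":[0.014, -0.625, 0], "finger_gap":1}, {"d":[0.014, -0.625, 0], "finger_gap":1}, {"d":[0.014, -0.625, 0], "finger_gap":1}, {"d":[0.014, -0.625, 0], "finger_gap":1}, {"d":[0.014, -0.625, 0], "finger_gap":1}, {"d":[0.014, -0.625, 0], "finger_gap":1}, {"d":[0.014, -0.625, 0], "finger_gap":1}, {"d":[0.014, -0.625, 0], "finger_gap":1}, {"d":[0.014, -0.625, 0], "finger_gap":1}])

```text
t: 12.85
tcp_pos: [0.6072, -0.302, 0.2403]
tool_rot: [-0.001, 1.0, 0.0, -0.0]
force: [-0.1, 0.0, -0.2]
finger_gap: 0.997
gripper_force: 0.0
```

Run:
```python
from h import *
d=snap("wrist");P=cloud(d)
print('rim',annulus(P,(.608,-.304),.152,.16,.02,.022,.035))
for a in((.11,.1155,.022,.030),(.057,.0635,.027,.035)):print(annulus(P,(.608,-.304),*a,.045))
print('b44',annulus(P,(.458,-.156),.0085,.0145,.035,.042,.055),'b64',annulus(P,(.611,-.013),.0085,.0145,.045,.052,.065),manip.sense()["tcp_pos"],manip.sense()["tool_rot"])
```

```text
rim (array([ 0.6078, -0.3024]), np.float64(0.046), 635)
(array([ 0.6079, -0.3025]), np.float64(0.149), 1069)
(array([ 0.6082, -0.3018]), np.float64(0.125), 760)
b44 (array([ 0.4597, -0.1569]), np.float64(0.476), 2085) b64 (array([ 0.6138, -0.0134]), np.float64(0.977), 2159) [ 0.60723945 -0.30228257  0.24047657] [-9.40011656e-04  9.99999556e-01  6.52398925e-05 -1.59851785e-05]
```

Emit:
drive_effector(rows=[{"d":[0, 0, 0.04], "finger_gap":1}, {"d":[0, 0, 0.07], "finger_gap":1}, {"d":[0, 0, 0.09], "finger_gap":1}, {"d":[0, 0, 0.096], "finger_gap":1}, {"d":[0, 0, 0.096], "finger_gap":1}, {"d":[0, 0, 0.096], "finger_gap":0}, {"d":[0, 0, 0.096], "finger_gap":0}, {"d":[0, 0, 0.096], "finger_gap":0}, {"d":[0, 0, 0.096], "finger_gap":0}, {"d":[0, 0, 0.096], "finger_gap":0}, {"d":[0, 0, 0.096], "finger_gap":0}, {"d":[0, 0, 0.096], "finger_gap":0}], force=40)

```text
t: 14.1
tcp_pos: [0.6077, -0.3034, 0.146]
tool_rot: [-0.0, 1.0, -0.0, 0.001]
force: [-0.4, 2.4, 6.0]
finger_gap: 0.512
gripper_force: 40.4
```

Emit:
drive_effector(rows=[{"d":[0, 0, -0.01], "finger_gap":0}, {"d":[0, 0, -0.03], "finger_gap":0}, {"d":[0, 0, -0.05], "finger_gap":0}, {"d":[0.148, 0.146, -0.05], "finger_gap":0}, {"d":[0.148, 0.146, -0.05], "finger_gap":0}, {"d":[0.148, 0.146, -0.05], "finger_gap":0}, {"d":[0.148, 0.146, -0.05], "finger_gap":0}, {"d":[0.148, 0.146, -0.05], "finger_gap":0}, {"d":[0.148, 0.146, -0.05], "finger_gap":0}, {"d":[0.148, 0.146, -0.02], "finger_gap":0}, {"d":[0.148, 0.146, 0.02], "finger_gap":0}, {"d":[0.148, 0.146, 0.05], "finger_gap":0}, {"d":[0.148, 0.146, 0.05], "finger_gap":0}, {"d":[0.148, 0.146, 0.05], "finger_gap":0}, {"d":[0.148, 0.146, 0.05], "finger_gap":0}])

```text
t: 15.6
tcp_pos: [0.4607, -0.159, 0.0956]
tool_rot: [0.0, 1.0, -0.001, 0.002]
force: [0.7, 0.1, -1.3]
finger_gap: 0.508
gripper_force: 41.7
```

Create chk.py:
```python
from h import *
D=int(sys.argv[1]);x=float(sys.argv[2]);y=float(sys.argv[3])
s=manip.sense();xf=s["tcp_pos"][:2];d=snap("wrist");P=cloud(d)
k=np.isfinite(P[...,2])&(abs(P[...,1]-xf[1])<.01)&(P[...,0]<xf[0]-D/2e3-.001)&(P[...,0]>xf[0]-D/2e3-.007)&(P[...,2]>s["tcp_pos"][2]-.05)
zt=np.median(P[k][:,2]);print('flange top z',zt.round(4),k.sum(),'tcp',s["tcp_pos"].round(4))
held(d,D,zt-.003,xf,(x,y))
```

```bash
python3 chk.py 44 .4597 -.1569
```

```text
flange top z 0.0627 387 tcp [ 0.4607 -0.159   0.0956]
flange (array([ 0.4602, -0.1582]), np.float64(0.267), 2326) base (array([ 0.4591, -0.1562]), np.float64(0.031), 2270) base-flange [-0.0011  0.002 ]
```

Emit:
drive_effector(rows=[{"d":[0.001, 0.002, 0], "finger_gap":0}, {"d":[0.001, 0.002, 0.015], "finger_gap":0}, {"d":[0.001, 0.002, 0.03], "finger_gap":0}, {"d":[0.001, 0.002, 0.04], "finger_gap":0}, {"d":[0.001, 0.002, 0.046], "finger_gap":0}, {"d":[0.001, 0.002, 0.05], "finger_gap":0}, {"d":[0.001, 0.002, 0.05], "finger_gap":0}, {"d":[0.001, 0.002, 0.05], "finger_gap":0}])

```text
t: 16.45
tcp_pos: [0.4581, -0.1557, 0.0446]
tool_rot: [-0.0, 1.0, -0.0, 0.0]
force: [-0.5, 0.2, -1.6]
finger_gap: 0.508
gripper_force: 41.6
```

```bash
python3 chk.py 44 .459 -.1562
```

```text
flange top z 0.0116 480 tcp [ 0.4581 -0.1557  0.0446]
flange (array([ 0.4535, -0.1512]), np.float64(1.319), 3687) base (array([ 0.4593, -0.1561]), np.float64(1.347), 5151) base-flange [ 0.0058 -0.0049]
```

Emit:
drive_effector(rows=[{"d":[0, 0, 0.0015], "finger_gap":0}, {"d":[0, 0, 0.0025], "finger_gap":0}, {"d":[0, 0, 0.0025], "finger_gap":0}, {"d":[0, 0, 0.0025], "finger_gap":0}])

```text
t: 16.9
tcp_pos: [0.4581, -0.1557, 0.0421]
tool_rot: [-0.0, 1.0, -0.0, 0.0]
force: [0.1, 0.3, 2.3]
finger_gap: 0.505
gripper_force: 41.8
```

Emit:
drive_effector(rows=[{"finger_gap":1}, {"finger_gap":1}, {"finger_gap":1}, {"finger_gap":1}, {"finger_gap":1}, {"finger_gap":1}, {"d":[0, 0, -0.03], "finger_gap":1}, {"d":[0, 0, -0.06], "finger_gap":1}, {"d":[0, 0, -0.11], "finger_gap":1}, {"d":[0, 0, -0.16], "finger_gap":1}, {"d":[0, 0, -0.2], "finger_gap":1}, {"d":[0, 0, -0.2], "finger_gap":1}, {"d":[0, 0, -0.2], "finger_gap":1}])

```text
t: 18.2
tcp_pos: [0.4581, -0.1556, 0.2427]
tool_rot: [-0.0, 1.0, -0.001, 0.001]
force: [-0.0, -0.1, -0.6]
finger_gap: 0.996
gripper_force: 0.0
```

Run:
```python
from h import *
d=snap("wrist");P=cloud(d);s=manip.sense()
print('base',annulus(P,(.459,-.156),.0105,.0145,.035,.042,.055),'flange',annulus(P,(.459,-.156),.0075,.0102,.022,.03,.032),'rim',annulus(P,(.459,-.156),.049,.056,.02,.022,.03))
k=np.hypot(P[...,0]-.459,P[...,1]+.156)<.025;print(np.percentile(P[k&(P[...,2]>.045)&(P[...,2]<.1)][:,2],[50,98]),s["tcp_pos"])
```

```text
base (array([ 0.4593, -0.1564]), np.float64(0.456), 1179) flange (array([ 0.4584, -0.1553]), np.float64(0.503), 580) rim (array([ 0.4584, -0.1554]), np.float64(0.038), 258)
[0.05160459 0.05354897] [ 0.45727248 -0.15520775  0.24143217]
```

Flask_44 is seated (rim 52 mm, centred within 1.5 mm). Next, flask_54.

Emit:
drive_effector(rows=[{"d":[-0.15, -0.147, 0], "finger_gap":1}, {"d":[-0.15, -0.147, 0], "finger_gap":1}, {"d":[-0.15, -0.147, 0], "finger_gap":1}, {"d":[-0.15, -0.147, 0], "finger_gap":1}, {"d":[-0.15, -0.147, 0], "finger_gap":1}, {"d":[-0.15, -0.147, 0], "finger_gap":1}, {"d":[-0.15, -0.147, 0.05], "finger_gap":1}, {"d":[-0.15, -0.147, 0.05], "finger_gap":1}, {"d":[-0.15, -0.147, 0.05], "finger_gap":1}])

```text
t: 19.15
tcp_pos: [0.6059, -0.3005, 0.1901]
tool_rot: [-0.0, 1.0, 0.002, -0.003]
force: [0.6, 0.2, 0.6]
finger_gap: 1.001
gripper_force: 0.0
```

Run:
```python
from h import *
d=snap("wrist");P=cloud(d)
print('rim',annulus(P,(.608,-.303),.107,.1135,.025,.027,.04),'fl',annulus(P,(.608,-.303),.0585,.0635,.027,.035,.045),manip.sense()["tcp_pos"])
```

```text
rim (array([ 0.608 , -0.3018]), np.float64(0.041), 746) fl (array([ 0.6078, -0.3019]), np.float64(0.19), 1228) [ 0.60731557 -0.30155234  0.19217028]
```

Emit:
drive_effector(rows=[{"d":[0, 0, 0.04], "finger_gap":1}, {"d":[0, 0, 0.07], "finger_gap":1}, {"d":[0, 0, 0.09], "finger_gap":1}, {"d":[0, 0, 0.097], "finger_gap":1}, {"d":[0, 0, 0.097], "finger_gap":1}, {"d":[0, 0, 0.097], "finger_gap":0}, {"d":[0, 0, 0.097], "finger_gap":0}, {"d":[0, 0, 0.097], "finger_gap":0}, {"d":[0, 0, 0.097], "finger_gap":0}, {"d":[0, 0, 0.097], "finger_gap":0}, {"d":[0, 0, 0.097], "finger_gap":0}], force=45)

```text
t: 20.3
tcp_pos: [0.609, -0.303, 0.0971]
tool_rot: [-0.0, 1.0, -0.001, 0.001]
force: [-0.5, 1.3, 6.4]
finger_gap: 0.612
gripper_force: 47.3
```

Emit:
drive_effector(rows=[{"d":[0, 0, -0.01], "finger_gap":0}, {"d":[0, 0, -0.03], "finger_gap":0}, {"d":[0, 0, -0.06], "finger_gap":0}, {"d":[0.149, 0.46, -0.06], "finger_gap":0}, {"d":[0.149, 0.46, -0.06], "finger_gap":0}, {"d":[0.149, 0.46, -0.06], "finger_gap":0}, {"d":[0.149, 0.46, -0.06], "finger_gap":0}, {"d":[0.149, 0.46, -0.06], "finger_gap":0}, {"d":[0.149, 0.46, -0.06], "finger_gap":0}, {"d":[0.149, 0.46, -0.06], "finger_gap":0}, {"d":[0.149, 0.46, -0.06], "finger_gap":0}, {"d":[0.149, 0.46, -0.06], "finger_gap":0}, {"d":[0.149, 0.46, -0.06], "finger_gap":0}, {"d":[0.149, 0.46, -0.06], "finger_gap":0}, {"d":[0.149, 0.46, -0.06], "finger_gap":0}, {"d":[0.149, 0.46, -0.03], "finger_gap":0}, {"d":[0.149, 0.46, 0], "finger_gap":0}, {"d":[0.149, 0.46, 0], "finger_gap":0}, {"d":[0.149, 0.46, 0], "finger_gap":0}])

```text
t: 22.2
tcp_pos: [0.4594, 0.1563, 0.0948]
tool_rot: [0.001, 1.0, -0.0, -0.0]
force: [-0.8, -0.2, -1.4]
finger_gap: 0.61
gripper_force: 48.4
```

```bash
python3 chk.py 54 .4595 .157
```

```text
flange top z 0.0592 450 tcp [0.4594 0.1563 0.0948]
flange (array([0.4574, 0.1568]), np.float64(0.282), 2879) base (array([0.4599, 0.1588]), np.float64(0.011), 2782) base-flange [0.0025 0.002 ]
```

Emit:
drive_effector(rows=[{"d":[-0.0015, 0.002, 0], "finger_gap":0}, {"d":[-0.0015, 0.002, 0.015], "finger_gap":0}, {"d":[-0.0015, 0.002, 0.03], "finger_gap":0}, {"d":[-0.0015, 0.002, 0.04], "finger_gap":0}, {"d":[-0.0015, 0.002, 0.045], "finger_gap":0}, {"d":[-0.0015, 0.002, 0.048], "finger_gap":0}, {"d":[-0.0015, 0.002, 0.048], "finger_gap":0}, {"d":[-0.0015, 0.002, 0.048], "finger_gap":0}])

```text
t: 23.05
tcp_pos: [0.4607, 0.1594, 0.0472]
tool_rot: [-0.0, 1.0, 0.0, 0.0]
force: [0.3, -0.5, -3.4]
finger_gap: 0.609
gripper_force: 48.6
```

```bash
python3 chk.py 54 .4599 .1588
```

```text
flange top z 0.0116 468 tcp [0.4607 0.1594 0.0472]
flange (array([0.4595, 0.1598]), np.float64(1.186), 4198) base (array([0.4602, 0.159 ]), np.float64(1.456), 6368) base-flange [ 0.0007 -0.0008]
```

Emit:
drive_effector(rows=[{"d":[0, 0, 0.0015], "finger_gap":0}, {"d":[0, 0, 0.0025], "finger_gap":0}, {"d":[0, 0, 0.0025], "finger_gap":0}, {"d":[0, 0, 0.0025], "finger_gap":0}])

```text
t: 23.5
tcp_pos: [0.4607, 0.1594, 0.0451]
tool_rot: [-0.0, 1.0, 0.0, 0.001]
force: [-0.5, 0.1, 5.2]
finger_gap: 0.606
gripper_force: 49.2
```

Emit:
drive_effector(rows=[{"finger_gap":1}, {"finger_gap":1}, {"finger_gap":1}, {"finger_gap":1}, {"finger_gap":1}, {"finger_gap":1}, {"d":[0, 0, -0.03], "finger_gap":1}, {"d":[0, 0, -0.06], "finger_gap":1}, {"d":[0, 0, -0.11], "finger_gap":1}, {"d":[0, 0, -0.16], "finger_gap":1}, {"d":[0, 0, -0.18], "finger_gap":1}, {"d":[0, 0, -0.18], "finger_gap":1}, {"d":[0, 0, -0.18], "finger_gap":1}])

```text
t: 24.8
tcp_pos: [0.46, 0.1593, 0.2243]
tool_rot: [-0.0, 1.0, 0.0, 0.0]
force: [0.5, 0.1, -0.1]
finger_gap: 0.998
gripper_force: 0.0
```

Run:
```python
from h import *
d=snap("wrist");P=cloud(d);s=manip.sense()
print('base',annulus(P,(.46,.159),.0105,.0145,.04,.047,.06),'flange',annulus(P,(.46,.159),.0075,.0102,.027,.035,.037),'rim',annulus(P,(.46,.159),.055,.062,.025,.027,.035))
k=np.hypot(P[...,0]-.46,P[...,1]-.159)<.03;print(np.percentile(P[k&(P[...,2]>.052)&(P[...,2]<.1)][:,2],[50,98]),s["tcp_pos"])
```

```text
base (array([0.4604, 0.1587]), np.float64(0.734), 1551) flange (array([0.4598, 0.159 ]), np.float64(0.728), 794) rim (array([0.4599, 0.1596]), np.float64(0.036), 375)
[0.05773753 0.05955585] [0.45941998 0.15925733 0.22339546]
```

Flask_54 is seated (rim 58 mm). Now the last flask.

Emit:
drive_effector(rows=[{"d":[-0.148, -0.461, 0], "finger_gap":1}, {"d":[-0.148, -0.461, 0], "finger_gap":1}, {"d":[-0.148, -0.461, 0], "finger_gap":1}, {"d":[-0.148, -0.461, 0], "finger_gap":1}, {"d":[-0.148, -0.461, 0], "finger_gap":1}, {"d":[-0.148, -0.461, 0], "finger_gap":1}, {"d":[-0.148, -0.461, 0], "finger_gap":1}, {"d":[-0.148, -0.461, 0], "finger_gap":1}, {"d":[-0.148, -0.461, 0], "finger_gap":1}, {"d":[-0.148, -0.461, 0], "finger_gap":1}, {"d":[-0.148, -0.461, 0], "finger_gap":1}, {"d":[-0.148, -0.461, 0], "finger_gap":1}, {"d":[-0.148, -0.461, 0.07], "finger_gap":1}, {"d":[-0.148, -0.461, 0.07], "finger_gap":1}, {"d":[-0.148, -0.461, 0.07], "finger_gap":1}, {"d":[-0.148, -0.461, 0.07], "finger_gap":1}])

```text
t: 26.45
tcp_pos: [0.6082, -0.3, 0.1538]
tool_rot: [-0.001, 1.0, 0.001, -0.001]
force: [-0.6, 0.0, 0.8]
finger_gap: 0.999
gripper_force: 0.0
```

Run:
```python
from h import *
d=snap("wrist");P=cloud(d)
print('rim',annulus(P,(.608,-.302),.055,.0615,.03,.032,.045),'fl',annulus(P,(.608,-.302),.0015,.0055,.032,.04,.05),manip.sense()["tcp_pos"])
```

```text
rim (array([ 0.6079, -0.3033]), np.float64(0.057), 810) fl (array([ 0.6075, -0.3029]), np.float64(0.603), 1335) [ 0.6090167  -0.30082346  0.15515094]
```

Emit:
drive_effector(rows=[{"d":[0.0005, -0.002, 0.04], "finger_gap":1}, {"d":[0.0005, -0.002, 0.07], "finger_gap":1}, {"d":[0.0005, -0.002, 0.095], "finger_gap":1}, {"d":[0.0005, -0.002, 0.11], "finger_gap":1}, {"d":[0.0005, -0.002, 0.115], "finger_gap":1}, {"d":[0.0005, -0.002, 0.115], "finger_gap":1}, {"d":[0.0005, -0.002, 0.115], "finger_gap":0}, {"d":[0.0005, -0.002, 0.115], "finger_gap":0}, {"d":[0.0005, -0.002, 0.115], "finger_gap":0}, {"d":[0.0005, -0.002, 0.115], "finger_gap":0}, {"d":[0.0005, -0.002, 0.115], "finger_gap":0}, {"d":[0.0005, -0.002, 0.115], "finger_gap":0}], force=45)

```text
t: 27.7
tcp_pos: [0.6092, -0.3043, 0.0416]
tool_rot: [-0.0, 1.0, -0.001, 0.002]
force: [-0.3, 0.4, 6.1]
finger_gap: 0.748
gripper_force: 50.0
```

Emit:
drive_effector(rows=[{"d":[0, 0, -0.01], "finger_gap":0}, {"d":[0, 0, -0.04], "finger_gap":0}, {"d":[0, 0, -0.08], "finger_gap":0}, {"d":[-0.003, 0.291, -0.08], "finger_gap":0}, {"d":[-0.003, 0.291, -0.08], "finger_gap":0}, {"d":[-0.003, 0.291, -0.08], "finger_gap":0}, {"d":[-0.003, 0.291, -0.08], "finger_gap":0}, {"d":[-0.003, 0.291, -0.08], "finger_gap":0}, {"d":[-0.003, 0.291, -0.08], "finger_gap":0}, {"d":[-0.003, 0.291, -0.08], "finger_gap":0}, {"d":[-0.003, 0.291, -0.065], "finger_gap":0}, {"d":[-0.003, 0.291, -0.065], "finger_gap":0}, {"d":[-0.003, 0.291, -0.065], "finger_gap":0}])

```text
t: 29.0
tcp_pos: [0.6104, -0.0141, 0.1033]
tool_rot: [0.001, 1.0, 0.0, -0.001]
force: [0.2, 0.0, -2.1]
finger_gap: 0.748
gripper_force: 50.6
```

```bash
python3 chk.py 64 .612 -.013
```

```text
flange top z 0.0655 575 tcp [ 0.6104 -0.0141  0.1033]
flange (array([ 0.6079, -0.0138]), np.float64(0.303), 3280) base (array([ 0.6134, -0.0125]), np.float64(0.069), 2914) base-flange [0.0055 0.0013]
```

Emit:
drive_effector(rows=[{"d":[-0.004, 0.001, 0], "finger_gap":0}, {"d":[-0.004, 0.001, 0], "finger_gap":0}, {"d":[-0.004, 0.001, 0], "finger_gap":0}])

```text
t: 29.35
tcp_pos: [0.6153, -0.0121, 0.1045]
tool_rot: [0.0, 1.0, -0.0, 0.0]
force: [-0.7, -0.0, -2.3]
finger_gap: 0.747
gripper_force: 50.6
```

```bash
python3 chk.py 64 .613 -.0125;python3 - <<'E'
from h import *
P=cloud(snap("wrist"));print(annulus(P,(.613,-.013),.118,.126,.03,.032,.04))
E
```

```text
flange top z 0.0666 583 tcp [ 0.6153 -0.0121  0.1045]
flange (array([ 0.6129, -0.0117]), np.float64(0.3), 3294) base (array([ 0.6134, -0.0124]), np.float64(0.018), 2940) base-flange [ 0.0005 -0.0007]
(array([ 0.6137, -0.0116]), np.float64(0.47), 3476)
```

Aligned. The underside is at about 63 mm; lowering.

Emit:
drive_effector(rows=[{"d":[0, -0.0005, 0.015], "finger_gap":0}, {"d":[0, -0.0005, 0.03], "finger_gap":0}, {"d":[0, -0.0005, 0.04], "finger_gap":0}, {"d":[0, -0.0005, 0.048], "finger_gap":0}, {"d":[0, -0.0005, 0.053], "finger_gap":0}, {"d":[0, -0.0005, 0.054], "finger_gap":0}, {"d":[0, -0.0005, 0.054], "finger_gap":0}, {"d":[0, -0.0005, 0.054], "finger_gap":0}])

```text
t: 30.25
tcp_pos: [0.6154, -0.0122, 0.0508]
tool_rot: [-0.0, 1.0, -0.0, 0.001]
force: [-0.0, -0.7, -1.4]
finger_gap: 0.747
gripper_force: 50.6
```

```bash
python3 chk.py 64 .6134 -.0124
```

```text
flange top z 0.0129 578 tcp [ 0.6154 -0.0122  0.0508]
flange (array([ 0.6133, -0.0117]), np.float64(1.083), 4583) base (array([ 0.6139, -0.0123]), np.float64(1.538), 7391) base-flange [ 0.0006 -0.0006]
```

Emit:
drive_effector(rows=[{"d":[0, 0, 0.0015], "finger_gap":0}, {"d":[0, 0, 0.003], "finger_gap":0}, {"d":[0, 0, 0.004], "finger_gap":0}, {"d":[0, 0, 0.004], "finger_gap":0}, {"d":[0, 0, 0.004], "finger_gap":0}])

```text
t: 30.8
tcp_pos: [0.6151, -0.0121, 0.0476]
tool_rot: [-0.0, 1.0, -0.0, 0.0]
force: [-2.9, 1.3, 4.6]
finger_gap: 0.748
gripper_force: 51.1
```

Emit:
drive_effector(rows=[{"finger_gap":1}, {"finger_gap":1}, {"finger_gap":1}, {"finger_gap":1}, {"finger_gap":1}, {"finger_gap":1}, {"d":[0, 0, -0.03], "finger_gap":1}, {"d":[0, 0, -0.06], "finger_gap":1}, {"d":[0, 0, -0.11], "finger_gap":1}, {"d":[0, 0, -0.16], "finger_gap":1}, {"d":[0, 0, -0.18], "finger_gap":1}, {"d":[0, 0, -0.18], "finger_gap":1}, {"d":[0, 0, -0.18], "finger_gap":1}])

```text
t: 32.1
tcp_pos: [0.6144, -0.012, 0.2261]
tool_rot: [-0.0, 1.0, 0.0, -0.0]
force: [-0.4, -0.5, -1.3]
finger_gap: 0.997
gripper_force: 0.0
```

Run:
```python
from h import *
d=snap("wrist");P=cloud(d);s=manip.sense();save(d,'w9.png')
print('base',annulus(P,(.613,-.012),.0105,.0145,.045,.052,.065),'rim',annulus(P,(.613,-.012),.061,.068,.03,.032,.04))
k=np.hypot(P[...,0]-.613,P[...,1]+.012)<.035;print(np.percentile(P[k&(P[...,2]>.058)&(P[...,2]<.1)][:,2],[50,98]),s["tcp_pos"])
```

```text
base (array([ 0.614 , -0.0126]), np.float64(0.976), 1660) rim (array([ 0.6141, -0.012 ]), np.float64(0.051), 476)
[0.06373524 0.06538036] [ 0.6138047  -0.01187965  0.22491868]
```

View pics/w9.png

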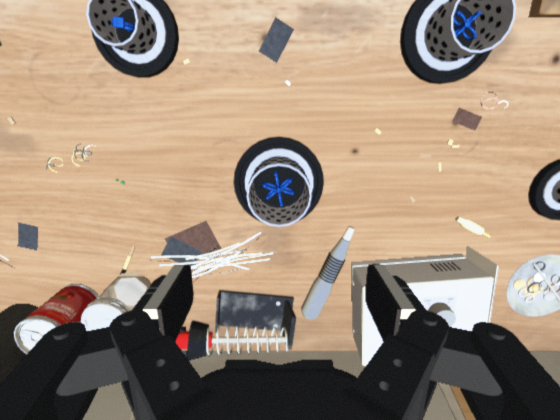

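The picture shows flask_64 centred in its base at (279,183), with flask_44 at (130,30), flask_54 at (450,35) and flask_34 at the right edge, all seated with intact wax. The gripper is clear and open, so I'm handing in.

```bash
python3 -c "
from h import *
print(manip.sign_off())"
```

```text
the job is handed in; nothing more can be done
None
```

All four flasks are seated in their own bases, centred to about 2 mm by the wrist camera, with the wax looking intact; the bottle and wax block were not touched, and the job was handed in at about 32 s with no verdict returned.

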